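# Clamp a sharpening stone in its ratchet holder

### The arm

A 6-joint arm with a two-finger parallel gripper is mounted at the origin on the work surface. World frame = base frame: x ahead of the robot, y to its left, z up, the work surface at z = 0. Lengths are in m, angles in rad, forces in N, time in s.
With the tool pointing down it reaches from about 0.4 to 0.825 m from the base axis. Payload 7 kg.
Tool frame: the origin (TCP) lies on the centre line of the jaws, within the pads' length; the fingertips stand 22 mm ahead of it and the grasp point (between the pads) lies 3 mm ahead of it; z points along the fingers, y is the direction in which the jaws open and shut (so a half turn about z gives the same grasp; the last joint's range is limited). The gripper opens to 88 mm and grips with 3 to 60 N. Pads are 19 mm wide; open, the fingers measure 130 mm over their backs; the gripper's body (78 mm by 193 mm) begins 47 mm behind the grasp point.
Start: joints at [-0.839, 0.359, 0.012, 0, -1.224, -0.288], TCP at [0.29, -0.61, 0.249] pointing down, gripper open.
Joint ranges: [-3.07, 3.07], [-1.43, 2.12], [-1.02, 1.25], [-3.03, 1.67], [-3.05, -0], [-3.03, 3.03]. Speed limits (rad/s): [2.39, 2.39, 3.01, 3.14, 3.14, 3.14].

### API

Orientations are given as [roll, pitch, yaw] about the fixed x, y, z axes, in that order (R = Rz(yaw) Ry(pitch) Rx(roll)).
In Python, from station import arm gives the robot as it stands. The module is installed in compiled form; this text tells all that it offers.
- The arm moves only by the tool arm_command, never from a script. Its argument "motion" is a list of rows, each a list of 3 entries, a list of its own where there are three numbers: the shift along the tool's x, y, z in mm, then the turn, a rotation vector about the tool's x, y, z in degrees, then the opening, from 0 (shut) to 1 (fully open). In form: [[[tx, ty, tz], [wx, wy, wz], grip], ...]. A call has 1 to 20 rows; each row shifts and turns the commanded pose from where the row before left it, along the tool's axes as they then stand; what a row does not reach is not made up. A row lasts 1/12 s, in which the tool goes at most 41.7 mm and 7.16 degrees, less where a joint would pass 70% of its speed; a pose out of reach is approached as far as the arm can. A call is refused whole if a number of a shift passes 41.7 or a number of a turn 7.16, either way. A call with a gripper value outside its range is refused whole. The fingers move at their own pace and stop on an object; "newtons" is the grip in N (left out, the last holds). Time passes only in rows, so rows that do not move let the fingers close. It gives the time, the measured TCP pose, the force and the opening at its end, in the units of the state.
- arm.get_state(): the state, without advancing time (a new reading comes with each control period).
- arm.grab_frame(name): name is "scene" or "top" or "wrist"; returns the picture (384x512x3 uint8, red, green, blue); there is no depth.
- arm.camera_info(name): a dict with "fov_y" (degrees; the focal length in pixels is half the picture's height over the tangent of half this angle, whatever the lens; pixels are square), "cx", "cy" (the principal point, pixels), "view" (4x4, takes a point from world to camera coordinates); the wrist camera has in their place "tool_from_camera" (4x4, takes a point from camera to tool coordinates, whose origin is the TCP and whose axes are the flange's). Camera axes: x right, y down, z forward; pixel columns grow to the right and rows downward; lengths in m; the calibration is good to about 2 mm. A picture is of the moment at which its call begins: read the wrist's pose just before it. camera_info takes no time and is no camera call.
- arm.job_done(): hands the job in, once; it reports no verdict.
The state is a dict: "t": time; "q": joint angles; "qd": joint speeds; "joint_efforts": joint torques, N m; "eef_pos": TCP position; "ee_rot": TCP orientation; "force": force on the tool from outside, world axes, zero at the start; "moment": the same for the moment, N m; "width": finger opening in m.
Only numpy, scipy, OpenCV 4.12 (cv2) and the standard library are available. Lean on these libraries where they do the work, as an engineer would, in place of code of your own. Each camera call takes 0.05 s, during which the arm holds its last target. There are 200 camera calls.

### The job

Lay the big sharpening stone flat on the two narrow raised rests of the stone holder, lengthwise in line with it and with one end within about a centimetre of the fixed end stop, and let go of it. Then pump the holder's trigger, squeezing it towards the fixed grip post beside it and letting it spring back, until the jaw's sprung pad has reached the stone, pushed it against the stop and been pressed in by somewhere between a quarter and three quarters of its 26 mm travel; never press the pad nearly all the way in, as that cracks the stone. Finish while holding the trigger squeezed in, without letting go, and leave the other things on the counter where they are.

Things in the scene. Friction and masses are not known exactly. Their poses are not given: they have to be found in the camera images.
- stone_mid (a point): Centre of the loose sharpening stone, a plain block 150 (its x) x 50 (its y) x 25 mm (z), 0.34 to 0.53 kg, reddish below with a pale upper layer; it starts lying flat on the counter. The only other stone is a bystander of 65 x 28 x 22 mm.
- bed (a point): Point of the fixed metal stone holder midway between its two narrow rests, level with their tops (60 mm up). x: along the holder in the clamping direction, from trigger to end stop; y across; z up. Rests: cross bars 12 mm wide (x), 44 mm long (y), centred 45 mm before and after this point. The stop's face is 75 mm ahead (+x), so lay the stone centred 3 to 8 mm behind (-x). Base plate 76 mm wide.
- stop (a point): The holder's fixed end stop, an upright metal plate 15 (x) x 60 (y) x 80 mm; this is its centre, 52 mm above the counter; its top is 92 mm above the counter.
- pad (a point): Round black rubber pad, 28 mm across, on a sprung plunger at the front of the jaw. This point is the middle of the face that meets the stone's end, 72.5 mm above the counter; x is the clamping direction. At the start it is 15 to 45 mm clear of the near end of a stone that touches the stop.
- jaw (a joint): Travel of the jaw along the holder in m, growing towards the stone; starts at 0 to 0.030. A ratchet: each full squeeze of the trigger pushes it about 12 mm forwards (6 to 15 mm the first time), about 6 mm net once the pad presses firmly on the stone; it stays there, giving back up to 3 mm, while the trigger springs back. It cannot be pulled back. Its toothed bar sticks out behind.
- plunger (a joint): How far the sprung pad is pressed back into the jaw, in m: 0 free, 0.026 fully in; 600 N/m.
- trigger (a joint): Squeeze of the trigger in m: 0 let go, 0.015 fully squeezed (end of its travel). It slides in the holder's +x towards the grip post; its return spring takes 2.5 N at 0 and 6.3 N at full squeeze, besides 2 N of friction in the jaw and the pad's spring.
- trigger_grip (a point): The trigger's upright black grip, 10 (x) x 26 (y) x 52 mm (z); this is its centre, 126 mm above the counter; it moves with the trigger. Its finger face looks to the holder's -x.
- post (a point): Centre of the fixed black grip post, 10 (x) x 26 (y) x 55 mm, 124.5 mm up, 28 mm ahead (+x) of the trigger grip's centre when let go, 13 mm when squeezed. The pair measure 38 mm over the outer faces let go, 23 mm squeezed; the post does not give, so centre a closing gripper 6.5 mm behind (-x) this point. Nothing else beside the pair is above 101 mm.
- crock: Bystander, leave alone: blue ceramic salt crock, 110 mm across, 95 mm high; origin under its centre.
- jar: Bystander, leave alone: small glass jar with spring-clip lid, 70 mm across, 85 mm high; origin under its centre.
- mill: Bystander, leave alone: wooden pepper mill, 54 mm across, 175 mm high; origin under its centre.
- bowl: Bystander, leave alone: white bowl, 96 mm across, 45 mm high; origin under its centre.
- scraper: Bystander, leave alone: steel bench scraper lying flat, 117 x 150 mm, 24 mm high; origin under its middle.
- rub_stone: Bystander, leave alone: small rubbing stone 65 x 28 x 22 mm; origin under its centre.
There are look-alikes about, which are no part of the job. Of the things like the part that bears stone_mid, leave any that is yellow; of the rest the smaller one is meant.

How it is judged:
On the way, in this order (a step that is already met when the one before it is completed fails the run):
1. the stone lies on both rests, in line, near the stop, let go, the jaw not yet at it (x of stone_mid in the frame of bed between -0.016 and 0.006 m and y of stone_mid in the frame of bed between -0.01 and 0.01 m and z of stone_mid in the frame of bed between 0.009 and 0.0155 m and angle between the x axis of stone_mid and the x axis of bed, either way round below 0.1 rad and angle between stone_mid's own z axis and vertical below 0.06 rad and contact force between stone and the fingers below 0.2 N and value of joint plunger below 0.003 m and contact force between plunger and stone below 0.3 N), for 0.2 s.
2. the pumped jaw's pad presses on the stone (contact force between plunger and stone above 1.5 N and value of joint plunger above 0.003 m), for 0.1 s.
At the end, for the whole second after the job is handed in: Stone flat on the rests (within 10 mm sideways, 0.10 rad, -16 to +6 mm lengthwise of the bed point), free of the fingers, pressed by the pad (in by 6 to 20 mm, over 2 N) on the stop (over 0.5 N), while the fingers (over 2 N) hold the trigger over 10 mm in (x of stone_mid in the frame of bed between -0.016 and 0.006 m and y of stone_mid in the frame of bed between -0.01 and 0.01 m and z of stone_mid in the frame of bed between 0.009 and 0.0155 m and angle between the x axis of stone_mid and the x axis of bed, either way round below 0.1 rad and angle between stone_mid's own z axis and vertical below 0.06 rad and contact force between stone and the fingers below 0.2 N and value of joint plunger between 0.006 and 0.02 m and contact force between plunger and stone above 2 N and contact force between stone and holder_c5 above 0.5 N and value of joint trigger above 0.01 m and contact force between the fingers and trigger above 2 N and linear speed of stone below 0.02 m/s); the arm keeps its last pose, push and grip.
It fails at once if the pad is pressed nearly all the way in (over 22.5 mm) (value of joint plunger above 0.0225 m).
It fails at once if a bystander is moved over 30 mm (distance of any of crock, jar, mill, bowl, scraper, rub_stone from where it was at the start of the episode above 0.03 m).
It also fails if it takes over 64 s, if anything falls off the work surface, if the arm or the gripper's body presses on something with over 40 N, if the wrist force passes 120 N, or if a joint passes its speed limit or range.

## Working session

There is one attempt and no reset: what is moved stays moved. The work goes in short steps, Python scripts to look and compute and a tool call to move; the robot and the scene stay as the last step left them, time stands still between calls to the robot, and variables do not carry over. Pictures are saved under pics/ and viewed, on a budget of 10 in all, crops included, one or two more only if the job needs it, and the job is handed in when it is done.

Besides the shell and the picture viewer there is one more tool, called after ">>>" by a JSON object that holds its "fn" and its "kwargs", one argument or row to a line. arm_command: Moves the arm, as the interface text tells. Its arguments: {"type":"object","properties":{"motion":{"type":"array","items":{"type":"array"}},"newtons":{"type":"number"}},"required":["motion"]}

```bash
mkdir -p pics; python3 - <<'E'
from station import arm
import cv2, numpy as np
s=arm.get_state(); print({k:np.round(v,4).tolist() for k,v in s.items()})
for n in("scene","top","wrist"):
    print(n,{k:np.round(v,4).tolist() for k,v in arm.camera_info(n).items()})
for n in("scene","top"):
    im=arm.grab_frame(n)[:,:,::-1]; cv2.imwrite(f"pics/{n}0.png",im); cv2.imwrite(f"pics/{n}0b.png",cv2.resize(im,(768,576),interpolation=cv2.INTER_CUBIC))
E
```

```text
{'t': 0.0, 'q': [-0.8389, 0.3594, 0.011, -0.0004, -1.2241, -0.2881], 'qd': [0.0013, 0.0002, -0.0006, 0.0002, -0.0015, 0.0014], 'joint_efforts': [0.0001, -58.2731, 29.3051, 6.9972, 0.0068, -0.0001], 'eef_pos': [0.2896, -0.6092, 0.2476], 'ee_rot': [3.14, -0.0001, -2.6979], 'force': [-0.7695, -0.5074, -0.2737], 'moment': [-0.0092, -0.0536, 0.0261], 'width': 0.0874}
scene {'fov_y': 44.4204, 'cx': 259.5722, 'cy': 186.5728, 'view': [[-0.0444, 0.999, 0.0014, 0.0252], [0.699, 0.0321, -0.7144, -0.2452], [-0.7137, -0.0307, -0.6997, 1.8815], [0.0, 0.0, 0.0, 1.0]]}
top {'fov_y': 53.3719, 'cx': 255.0401, 'cy': 198.0528, 'view': [[-0.0018, -1.0, 0.0018, -0.0106], [-0.9971, 0.0017, -0.0755, 0.4669], [0.0755, -0.0019, -0.9971, 1.055], [0.0, 0.0, 0.0, 1.0]]}
wrist {'fov_y': 68.605, 'cx': 251.2636, 'cy': 192.4005, 'tool_from_camera': [[-0.0002, -0.9544, -0.2985, 0.0819], [1.0, -0.0001, -0.0004, -0.0004], [0.0003, -0.2985, 0.9544, -0.1358], [0.0, 0.0, 0.0, 1.0]]}
```

View pics/top0b.png

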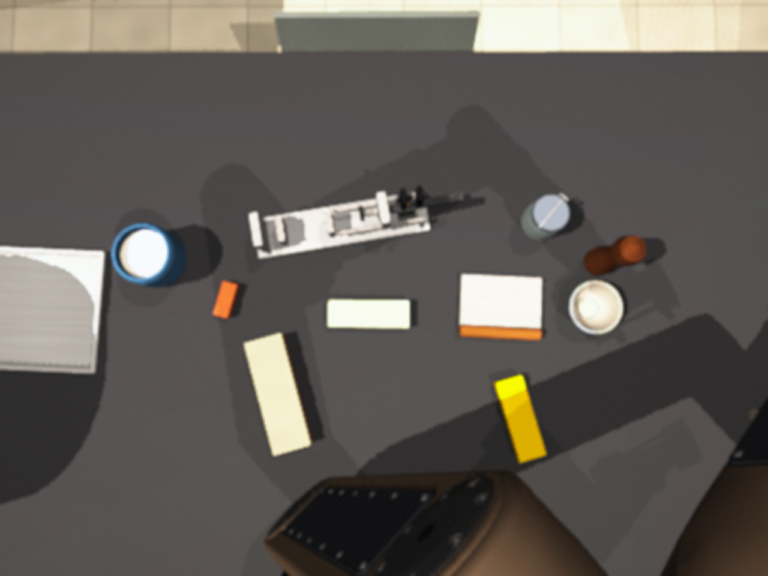

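View pics/scene0b.png

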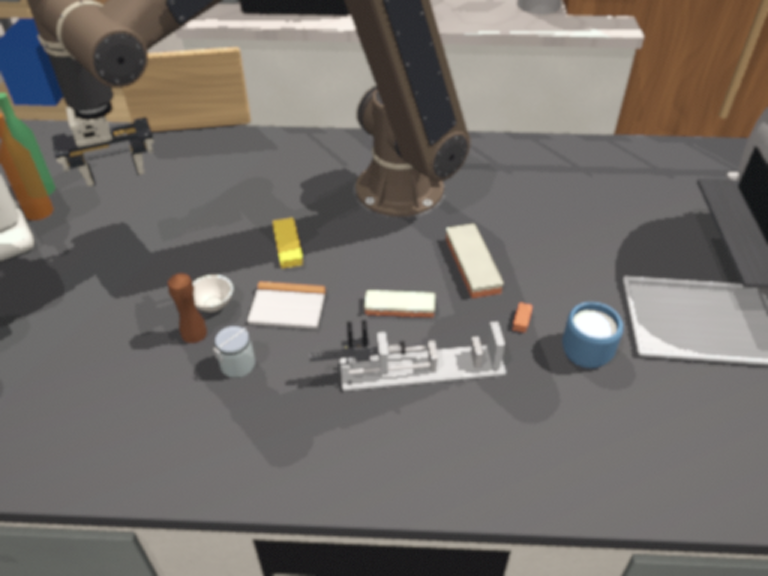

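```bash
cat > h.py <<'E'
from station import arm
import cv2, numpy as np
from scipy.spatial.transform import Rotation as R
def cam(name, s=None):
    c=arm.camera_info(name); f=192/np.tan(np.radians(c["fov_y"])/2)
    if name=="wrist":
        s=s or arm.get_state(); T=np.eye(4); T[:3,:3]=R.from_euler("xyz",s["ee_rot"]).as_matrix(); T[:3,3]=s["eef_pos"]
        W=T@np.array(c["tool_from_camera"])      # world from camera
    else: W=np.linalg.inv(np.array(c["view"]))
    return f,c["cx"],c["cy"],W
def ray(C,u,v,z):
    f,cx,cy,W=C; d=W[:3,:3]@[(u-cx)/f,(v-cy)/f,1]; o=W[:3,3]; return o+d*(z-o[2])/d[2]
def proj(C,p):
    f,cx,cy,W=C; q=W[:3,:3].T@(np.asarray(p)-W[:3,3]); return np.array([f*q[0]/q[2]+cx,f*q[1]/q[2]+cy])
E
python3 - <<'E'
from h import *
C=cam("top")
print("stone",[ray(C,u/1.5,v/1.5,.025).round(3).tolist() for u,v in((327,300),(410,299),(410,328),(327,328))])
print("stop top",[ray(C,u/1.5,v/1.5,.092).round(3).tolist() for u,v in((249,213),(258,213),(261,253),(252,253))])
print("base",[ray(C,u/1.5,v/1.5,.0).round(3).tolist() for u,v in((258,258),(430,231),)])
for z in(.15,): print("trig/post",[ray(C,u/1.5,v/1.5,z).round(3).tolist() for u,v in((403,197),(419,195))])
print("jar,mill,bowl,crock",[ray(C,u/1.5,v/1.5,z).round(3).tolist() for u,v,z in((551,212,.085),(632,250,.175),(596,307,.045),(145,254,.095))])
E
```

```text
stone [[0.461, 0.092, 0.025], [0.463, -0.062, 0.025], [0.409, -0.062, 0.025], [0.409, 0.092, 0.025]]
stop top [[0.61, 0.224, 0.092], [0.61, 0.208, 0.092], [0.539, 0.202, 0.092], [0.539, 0.217, 0.092]]
base [[0.544, 0.227, 0.0], [0.595, -0.103, 0.0]]
trig/post [[0.624, -0.045, 0.15], [0.627, -0.072, 0.15]]
jar,mill,bowl,crock [[0.613, -0.311, 0.085], [0.53, -0.412, 0.175], [0.446, -0.4, 0.045], [0.537, 0.403, 0.095]]
```

>>> {"fn": "arm_command", "kwargs": {
  "motion": [
    [[0,0,-5],[0,0,-7.1],1],
    [[0,0,-5],[0,0,-7.1],1],
    [[0,0,-5],[0,0,-7.1],1],
    [[0,0,-5],[0,0,-7.1],1],
    [[0,0,-5],[0,0,-7.1],1],
    [[0,0,-5],[0,0,-7.1],1],
    [[0,0,-5],[0,0,-7.1],1],
    [[0,0,-5],[0,0,-7.1],1],
    [[0,0,-5],[0,0,-7.1],1],
    [[0,0,0],[0,0,-0.7],1]
  ]
}}

```text
t: 0.93
eef_pos: [0.2899, -0.6098, 0.2942]
ee_rot: [-3.141, -0.001, -1.564]
force: [0.5, 0.3, -0.1]
width: 0.0878
```

>>> {"fn": "arm_command", "kwargs": {
  "motion": [
    [[-37,-12.4,0],[0,0,0],1],
    [[-37,-12.4,0],[0,0,0],1],
    [[-37,-12.4,0],[0,0,0],1],
    [[-37,-12.4,0],[0,0,0],1],
    [[-37,-12.4,0],[0,0,0],1],
    [[-37,-12.4,0],[0,0,0],1],
    [[-37,-12.4,0],[0,0,0],1],
    [[-37,-12.4,0],[0,0,0],1],
    [[-37,-12.4,0],[0,0,0],1],
    [[-37,-12.4,0],[0,0,0],1],
    [[-37,-12.4,0],[0,0,0],1],
    [[-37,-12.4,0],[0,0,0],1],
    [[-37,-12.4,0],[0,0,0],1],
    [[-37,-12.4,0],[0,0,0],1],
    [[-37,-12.4,0],[0,0,0],1],
    [[-37,-12.4,0],[0,0,0],1],
    [[-37,-12.4,0],[0,0,0],1],
    [[0,0,0],[0,0,0],1],
    [[0,0,0],[0,0,0],1]
  ]
}}

```text
t: 2.52
eef_pos: [0.5004, 0.0213, 0.2927]
ee_rot: [3.14, -0.0, -1.57]
force: [1.1, -0.6, -0.6]
width: 0.0876
```

```bash
python3 - <<'E'
from h import *
import json
s=arm.get_state(); print(s["t"],s["eef_pos"],s["ee_rot"])
im=arm.grab_frame("wrist")[:,:,::-1]; cv2.imwrite("pics/w1.png",im); cv2.imwrite("pics/w1b.png",cv2.resize(im,(800,600),interpolation=cv2.INTER_CUBIC))
json.dump({k:np.array(v).tolist() for k,v in s.items()},open("s1.json","w"))
E
```

```text
2.5167 [0.5004186  0.02134039 0.29272823] [ 3.14024267e+00 -3.59601443e-04 -1.57042555e+00]
```

View pics/w1b.png

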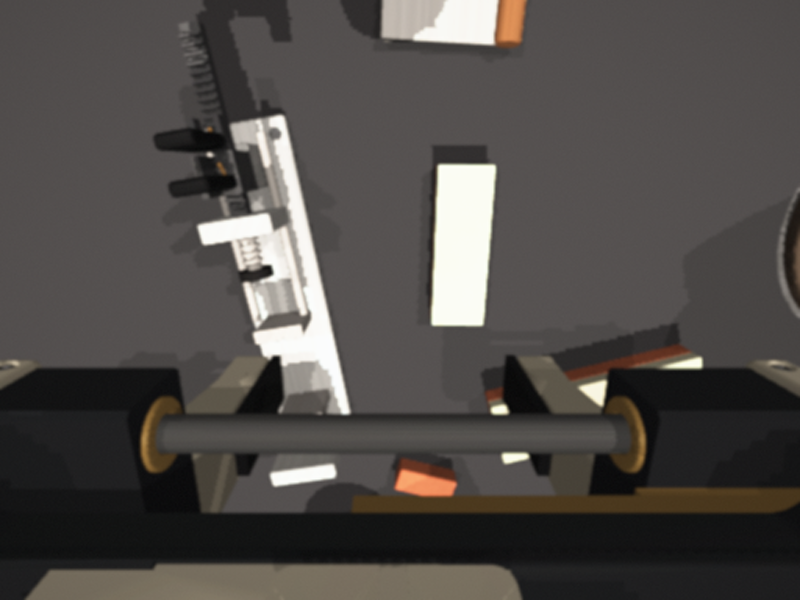

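>>> {"fn": "arm_command", "kwargs": {
  "motion": [
    [[-30,-15,-10],[0,0,0],1],
    [[-30,-15,-10],[0,0,0],1],
    [[-30,-15,-10],[0,0,0],1],
    [[-30,-15,-10],[0,0,0],1],
    [[0,0,0],[0,0,0],1],
    [[0,0,0],[0,0,0],1]
  ]
}}

```text
t: 3.07
eef_pos: [0.5607, 0.1396, 0.3332]
ee_rot: [3.141, -0.0, -1.572]
force: [-0.5, -1.2, 0.7]
width: 0.0876
```

```bash
python3 - <<'E'
from h import *
import json
s=json.load(open("s1.json")); C=cam("wrist",s)
P=[ray(C,u/1.5625,v/1.5625,.025)[:2] for u,v in((438,164),(496,165),(485,326),(432,325))]
print(np.round(P,4).tolist(), np.mean(P,0), [np.linalg.norm(P[i]-P[i-1]).round(4) for i in range(4)])
s=arm.get_state(); print(s["t"],s["eef_pos"],s["ee_rot"])
im=arm.grab_frame("wrist")[:,:,::-1]; cv2.imwrite("pics/w2.png",im)
cv2.imwrite("pics/w2b.png",cv2.resize(im[0:300,100:400],(800,800),interpolation=cv2.INTER_CUBIC)[:600])
json.dump({k:np.array(v).tolist() for k,v in s.items()},open("s2.json","w"))
E
```

```text
[[0.4598, -0.06], [0.4089, -0.0591], [0.4091, 0.0915], [0.461, 0.0904]] [0.43470304 0.01571605] [np.float64(0.1504), np.float64(0.0509), np.float64(0.1506), np.float64(0.0519)]
3.0667 [0.56065859 0.13956856 0.33315743] [ 3.14101441e+00 -2.47616628e-04 -1.57195181e+00]
```

View pics/w2b.png

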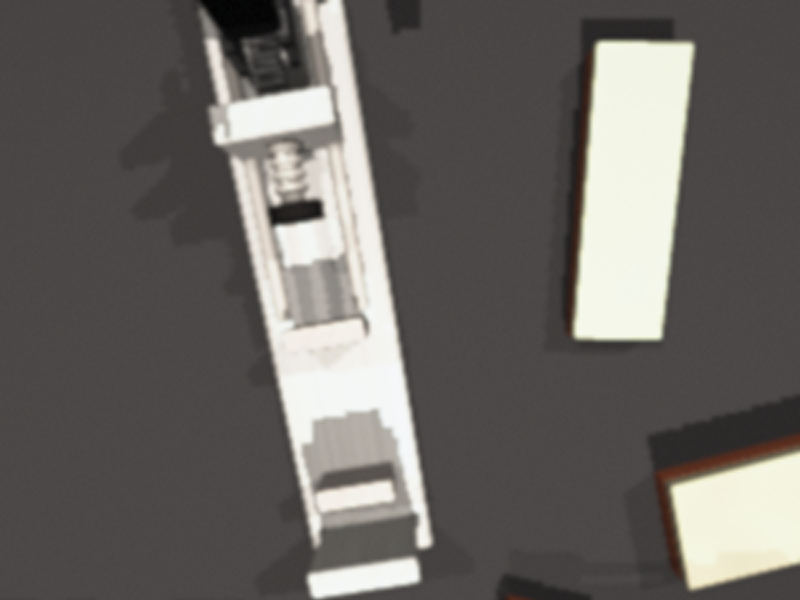

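```bash
python3 - <<'E'
from h import *
import json
s=json.load(open("s2.json")); C=cam("wrist",s); k=800/300
def q(pts,z):
    P=np.array([ray(C,100+u/k,v/k,z)[:2] for u,v in pts]); print(P.round(4).tolist(),"c",P.mean(0).round(4),[np.linalg.norm(P[i]-P[i-1]).round(4) for i in range(4)]); return P.mean(0)
r1=q(((284,330),(366,320),(366,337),(288,347)),.06)
r2=q(((316,490),(392,480),(396,500),(318,509)),.06)
st=q(((308,575),(418,559),(420,582),(314,599)),.092)
print("bed",(r1+r2)/2,"ang",np.degrees(np.arctan2(*(r2-r1)[::-1])),"d",np.linalg.norm(r2-r1))
print("ang r1-stop",np.degrees(np.arctan2(*(st-r1)[::-1])),np.linalg.norm(st-r1),"expect .1275")
pad=ray(C,100+297/k,219/k,.0725)[:2]; print("pad",pad)
E0=ray(C,100+345/k,0,.012);E1=ray(C,100+432/k,545/k,.012); print("edge ang",np.degrees(np.arctan2(*(E1-E0)[:2][::-1])))
E
```

```text
[[0.6233, 0.0836], [0.5797, 0.0785], [0.5798, 0.0873], [0.6216, 0.0924]] c [0.6011 0.0855] [np.float64(0.009), np.float64(0.0439), np.float64(0.0088), np.float64(0.042)]
[[0.6095, 0.1717], [0.5665, 0.1659], [0.5643, 0.1776], [0.6087, 0.1829]] c [0.5872 0.1745] [np.float64(0.0113), np.float64(0.0434), np.float64(0.0119), np.float64(0.0448)]
[[0.6116, 0.2104], [0.5523, 0.2013], [0.5511, 0.2146], [0.6089, 0.2245]] c [0.581  0.2127] [np.float64(0.0143), np.float64(0.0601), np.float64(0.0134), np.float64(0.0586)]
bed [0.59415041 0.13000197] ang 98.84116541443683 d 0.09013943993265197
ang r1-stop 98.97821042389066 0.12877835088472003 expect .1275
pad [0.61231642 0.02955675]
edge ang 99.10828139786562
```

>>> {"fn": "arm_command", "kwargs": {
  "motion": [
    [[24.8,25.2,20],[0,0,0],1],
    [[24.8,25.2,20],[0,0,0],1],
    [[24.8,25.2,20],[0,0,0],1],
    [[24.8,25.2,20],[0,0,0],1],
    [[24.8,25.2,20],[0,0,0],1],
    [[0,0,35],[0,0,0],1],
    [[0,0,35],[0,0,0],1],
    [[0,0,35],[0,0,0],1],
    [[0,0,35],[0,0,0],1],
    [[0,0,10],[0,0,0],1],
    [[0,0,0],[0,0,0],1]
  ],
  "newtons": 30
}}

```text
t: 4.03
eef_pos: [0.4313, 0.013, 0.081]
ee_rot: [3.136, -0.002, -1.574]
force: [-0.3, -0.4, 1.0]
width: 0.0878
```

>>> {"fn": "arm_command", "kwargs": {
  "motion": [
    [[0,0,15],[0,0,0],1],
    [[0,0,15],[0,0,0],1],
    [[0,0,15],[0,0,0],1],
    [[0,0,0],[0,0,0],1],
    [[0,0,0],[0,0,0],1]
  ]
}}

```text
t: 4.45
eef_pos: [0.4341, 0.0148, 0.0393]
ee_rot: [3.141, -0.0, -1.571]
force: [-0.1, 0.4, 0.9]
width: 0.0879
```

>>> {"fn": "arm_command", "kwargs": {
  "motion": [
    [[-0.9,-0.6,7],[0,0,0],1],
    [[0,0,6.5],[0,0,0],1],
    [[0,0,0],[0,0,0],1],
    [[0,0,0],[0,0,0],0.3],
    [[0,0,0],[0,0,0],0.3],
    [[0,0,0],[0,0,0],0.3],
    [[0,0,0],[0,0,0],0.3],
    [[0,0,0],[0,0,0],0.3],
    [[0,0,0],[0,0,0],0.3]
  ],
  "newtons": 35
}}

```text
t: 5.2
eef_pos: [0.435, 0.0164, 0.0251]
ee_rot: [-3.141, 0.0, -1.57]
force: [0.7, -0.4, 0.8]
width: 0.0533
```

>>> {"fn": "arm_command", "kwargs": {
  "motion": [
    [[0,0,0],[0,0,0],0.3],
    [[0,0,0],[0,0,0],0.3],
    [[0,0,0],[0,0,0],0.3]
  ]
}}

```text
t: 5.45
eef_pos: [0.4352, 0.0165, 0.0252]
ee_rot: [-3.141, 0.0, -1.57]
force: [0.8, 0.2, 1.1]
width: 0.0498
```

>>> {"fn": "arm_command", "kwargs": {
  "motion": [
    [[0,0,-15],[0,0,0],0.3],
    [[0,0,-35],[0,0,0],0.3],
    [[0,0,-35],[0,0,-2.9],0.3],
    [[0,0,-35],[0,0,-3],0.3],
    [[0,0,-20],[0,0,-3],0.3],
    [[-16.7,-34.9,0],[0,0,0],0.3],
    [[-16.7,-34.9,0],[0,0,0],0.3],
    [[-16.7,-34.9,0],[0,0,0],0.3],
    [[-16.7,-34.9,0],[0,0,0],0.3],
    [[-16.7,-34.9,0],[0,0,0],0.3],
    [[0,0,0],[0,0,0],0.3],
    [[0,0,0],[0,0,0],0.3],
    [[0,0,0],[0,0,0],0.3]
  ]
}}

```text
t: 6.53
eef_pos: [0.5929, 0.1255, 0.1631]
ee_rot: [3.137, -0.001, -1.415]
force: [0.1, -0.5, -5.3]
width: 0.05
```

```bash
python3 - <<'E'
from h import *
s=arm.get_state(); print(s["t"],s["eef_pos"],s["ee_rot"],s["width"],s["force"])
im=arm.grab_frame("wrist")[:,:,::-1]; cv2.imwrite("pics/w3.png",im); cv2.imwrite("pics/w3b.png",cv2.resize(im,(800,600),interpolation=cv2.INTER_CUBIC))
E
```

```text
6.5333 [0.59293096 0.12553879 0.16314198] [ 3.13747961e+00 -7.12857774e-04 -1.41540362e+00] 0.05003263252318219 [ 0.06966973 -0.45650793 -5.30905548]
```

View pics/w3b.png

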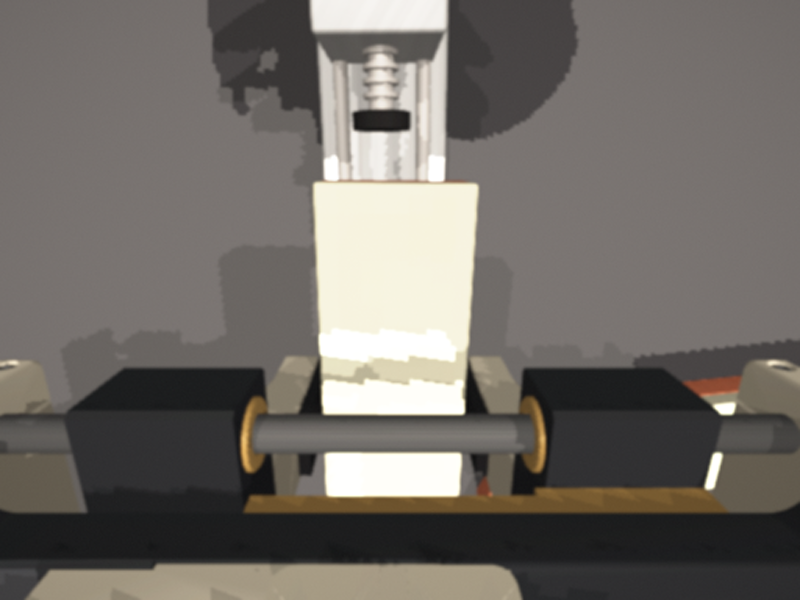

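```bash
python3 - <<'E'
from h import *
s=dict(t=0,eef_pos=[0.59293096,0.12553879,0.16314198],ee_rot=[3.13747961,-7.1285e-04,-1.41540362])
C=cam("wrist",s);k=1.5625
u=np.array([np.cos(np.radians(98.95)),np.sin(np.radians(98.95))]); n=np.array([-u[1],u[0]]); bed=np.array([.5942,.1302])
def hb(p): d=np.array(p)[:2]-bed; return (d@u*1000).round(1),(d@n*1000).round(1)
for nm,a,b,z in(("padL",354,122,.0725),("padR",410,122,.0725),("padC",382,131,.0725),("jawL",312,30,.101),("jawR",446,30,.101)):
    print(nm,hb(ray(C,a/k,b/k,z)))
for nm,a,b in(("stoneL",314,183),("stoneR",477,183),):
    print(nm,hb(ray(C,a/k,b/k,.163)))
print("tcp",hb(s["eef_pos"]), np.degrees(s["ee_rot"][2]))
st=arm.get_state(); print(st["eef_pos"],st["ee_rot"],hb(st["eef_pos"]))
E
```

```text
padL (np.float64(-105.1), np.float64(-15.4))
padR (np.float64(-105.0), np.float64(11.4))
padC (np.float64(-101.0), np.float64(-2.0))
jawL (np.float64(-136.5), np.float64(-28.8))
jawR (np.float64(-136.5), np.float64(24.2))
stoneL (np.float64(-80.5), np.float64(-20.8))
stoneR (np.float64(-80.5), np.float64(28.0))
tcp (np.float64(-4.4), np.float64(2.0)) -81.09665373353856
[0.59285921 0.12527448 0.16379019] [ 3.13852426e+00 -5.23669754e-04 -1.41549452e+00] (np.float64(-4.7), np.float64(2.1))
```

>>> {"fn": "arm_command", "kwargs": {
  "motion": [
    [[0,-2,20],[0,0,0],0.3],
    [[0,0,20],[0,0,0],0.3],
    [[0,0,15],[0,0,0],0.3],
    [[0,0,0],[0,0,0],0.3],
    [[0,0,0],[0,0,0],0.3],
    [[0,0,0],[0,0,0],0.3]
  ]
}}

```text
t: 7.08
eef_pos: [0.5966, 0.1261, 0.1114]
ee_rot: [-3.14, 0.0, -1.415]
force: [-0.0, 0.1, -5.3]
width: 0.0501
```

```bash
cat >> h.py <<'E'
u=np.array([np.cos(np.radians(98.95)),np.sin(np.radians(98.95))]); n=np.array([-u[1],u[0]]); bed=np.array([.5942,.1302])
def hb(p): d=np.array(p)[:2]-bed; return round(d@u*1000,1),round(d@n*1000,1)
E
python3 - <<'E'
from h import *
st=arm.get_state(); print(st["eef_pos"],st["ee_rot"],hb(st["eef_pos"]),st["force"])
E
```

```text
[0.59655647 0.12610135 0.11139878] [-3.14015671e+00  1.98034631e-04 -1.41494739e+00] (np.float64(-4.4), np.float64(-1.7)) [-0.03673838  0.10403339 -5.29279446]
```

>>> {"fn": "arm_command", "kwargs": {
  "motion": [
    [[0,-0.5,12],[0,0,0],0.3],
    [[0,0,8],[0,0,0],0.3],
    [[0,0,3],[0,0,0],0.3],
    [[0,0,1],[0,0,0],0.3],
    [[0,0,0],[0,0,0],0.3],
    [[0,0,0],[0,0,0],0.3]
  ]
}}

```text
t: 7.58
eef_pos: [0.5969, 0.1264, 0.0861]
ee_rot: [-3.142, -0.0, -1.415]
force: [0.2, 0.5, -4.8]
width: 0.05
```

>>> {"fn": "arm_command", "kwargs": {
  "motion": [
    [[0,0,0.7],[0,0,0],0.3],
    [[0,0,0.7],[0,0,0],0.3],
    [[0,0,0],[0,0,0],0.3],
    [[0,0,0],[0,0,0],0.3]
  ]
}}

```text
t: 7.92
eef_pos: [0.5971, 0.1264, 0.0852]
ee_rot: [-3.141, 0.0, -1.415]
force: [-1.4, 1.1, 0.8]
width: 0.0494
```

>>> {"fn": "arm_command", "kwargs": {
  "motion": [
    [[0,0,0],[0,0,0],0.7],
    [[0,0,0],[0,0,0],0.9],
    [[0,0,0],[0,0,0],1],
    [[0,0,0],[0,0,0],1],
    [[0,0,0],[0,0,0],1],
    [[0,0,0],[0,0,0],1],
    [[0,0,-20],[0,0,0],1],
    [[0,0,-40],[0,0,0],1],
    [[0,0,-40],[0,0,0],1],
    [[0,0,-40],[0,0,0],1],
    [[0,0,-30],[0,0,0],1],
    [[0,0,0],[0,0,0],1],
    [[0,0,0],[0,0,0],1]
  ]
}}

```text
t: 9.0
eef_pos: [0.5976, 0.1268, 0.2572]
ee_rot: [-3.137, 0.002, -1.415]
force: [-0.5, 0.2, -1.2]
width: 0.0878
```

```bash
python3 - <<'E'
from h import *
import json
s=arm.get_state(); print(s["t"],s["eef_pos"],s["ee_rot"],s["width"])
json.dump({k:np.array(v).tolist() for k,v in s.items()},open("s4.json","w"))
im=arm.grab_frame("wrist")[:,:,::-1]; cv2.imwrite("pics/w4.png",im); cv2.imwrite("pics/w4b.png",cv2.resize(im,(800,600),interpolation=cv2.INTER_CUBIC))
E
```

```text
9.0 [0.59763105 0.12676389 0.25722241] [-3.13707359e+00  1.64048776e-03 -1.41495283e+00] 0.08781538677148787
```

View pics/w4b.png

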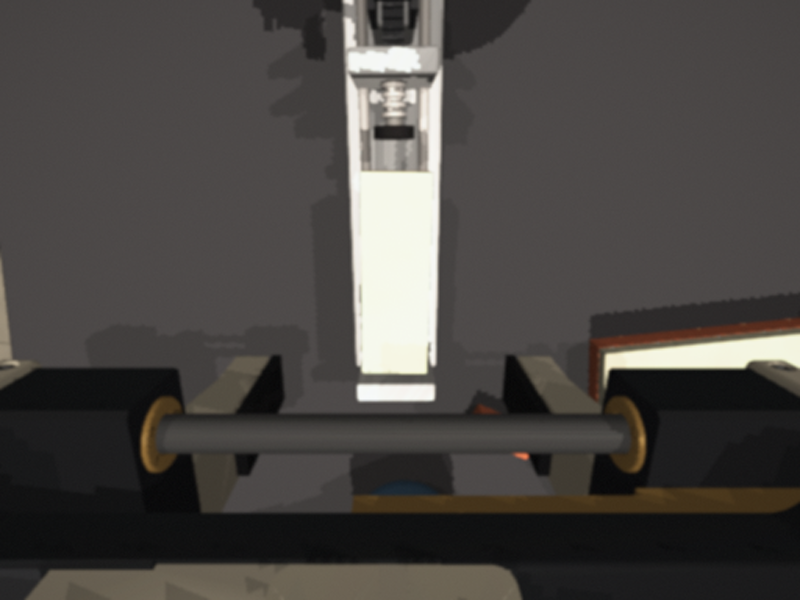

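>>> {"fn": "arm_command", "kwargs": {
  "motion": [
    [[36,0,0],[0,0,0],1],
    [[36,0,0],[0,0,0],1],
    [[36,0,0],[0,0,0],1],
    [[36,0,0],[0,0,0],1],
    [[36,0,0],[0,0,0],1],
    [[0,0,0],[0,0,7.1],1],
    [[0,0,0],[0,0,7.1],1],
    [[0,0,0],[0,0,7.1],1],
    [[0,0,0],[0,0,7.1],1],
    [[0,0,0],[0,0,7.1],1],
    [[0,0,0],[0,0,7.1],1],
    [[0,0,0],[0,0,7.1],1],
    [[0,0,0],[0,0,7.1],1],
    [[0,0,0],[0,0,7.1],1],
    [[0,0,0],[0,0,7.1],1],
    [[0,0,0],[0,0,7.1],1],
    [[0,0,0],[0,0,7.1],1],
    [[0,0,0],[0,0,4.8],1],
    [[0,0,0],[0,0,0],1],
    [[0,0,0],[0,0,0],1]
  ]
}}

```text
t: 10.72
eef_pos: [0.6242, -0.0515, 0.2532]
ee_rot: [3.142, -0.002, -2.983]
force: [0.2, -0.9, 0.4]
width: 0.0878
```

```bash
python3 - <<'E'
from h import *
import json
s=arm.get_state(); print(s["t"],s["eef_pos"],s["ee_rot"],hb(s["eef_pos"]),s["q"])
json.dump({k:np.array(v).tolist() for k,v in s.items()},open("s5.json","w"))
im=arm.grab_frame("wrist")[:,:,::-1]; cv2.imwrite("pics/w5.png",im); cv2.imwrite("pics/w5b.png",cv2.resize(im,(800,600),interpolation=cv2.INTER_CUBIC))
E
```

```text
10.7167 [ 0.62418913 -0.05152759  0.25315922] [ 3.14151479e+00 -2.45430319e-03 -2.98294140e+00] (np.float64(-184.2), np.float64(-1.4)) [ 2.28724067e-01  2.77956222e-01 -9.30102502e-02 -2.67471414e-04
 -1.20227270e+00 -1.64077257e+00]
```

View pics/w5b.png

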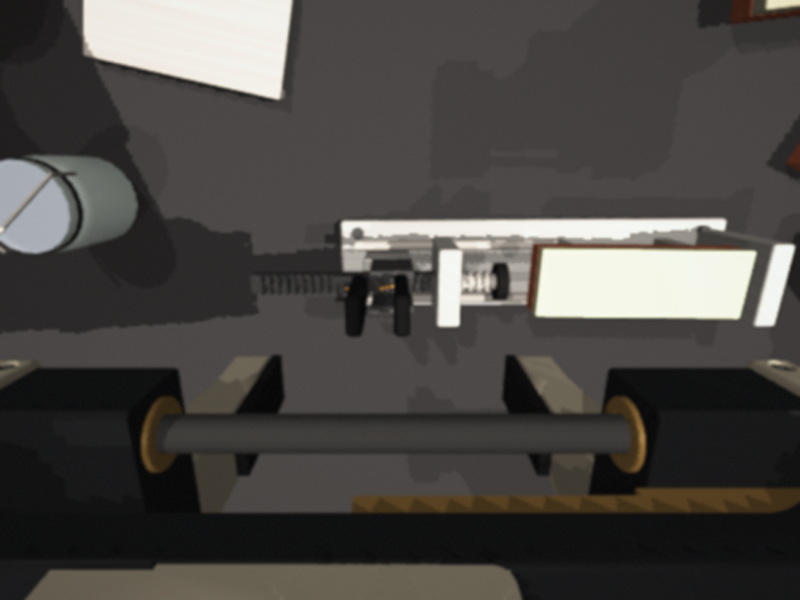

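```bash
python3 - <<'E'
from h import *
import json
s=json.load(open("s5.json")); C=cam("wrist",s);k=1.5625
for nm,a,b in(("trigL",346,335),("trigR",364,335),("postL",394,335),("postR",410,335),("post top edge",402,288)): print(nm,hb(ray(C,a/k,b/k,.152)))
print("stone end",hb(ray(C,530/k,280/k,.0725)),"pad",hb(ray(C,510/k,281/k,.0725)))
im=cv2.imread("pics/w5.png")[160:230,200:350]; cv2.imwrite("pics/w5c.png",cv2.resize(im,(800,373),interpolation=cv2.INTER_CUBIC))
print(arm.get_state()["eef_pos"])
E
```

```text
trigL (np.float64(-211.8), np.float64(-14.3))
trigR (np.float64(-201.4), np.float64(-14.3))
postL (np.float64(-184.0), np.float64(-14.3))
postR (np.float64(-174.8), np.float64(-14.2))
post top edge (np.float64(-179.7), np.float64(14.0))
stone end (np.float64(-82.8), np.float64(-1.8)) pad (np.float64(-97.6), np.float64(-2.6))
[ 0.62431242 -0.05151325  0.25348622]
```

View pics/w5c.png

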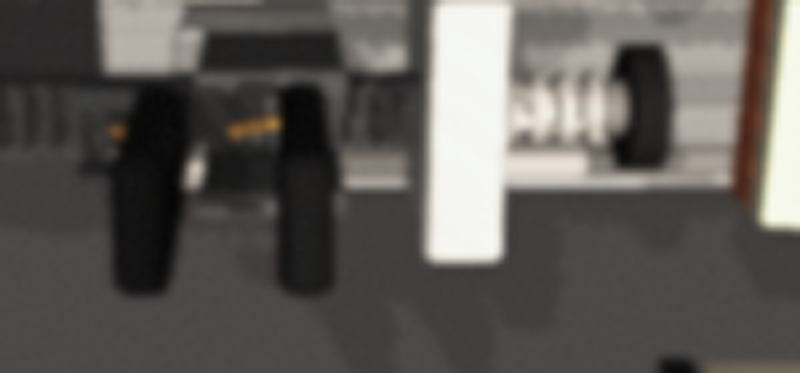

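>>> {"fn": "arm_command", "kwargs": {
  "motion": [
    [[-0.8,-2.5,30],[0,0,0],1],
    [[0,0,35],[0,0,0],1],
    [[0,0,30],[0,0,0],1],
    [[0,0,20],[0,0,0],1],
    [[0,0,5],[0,0,0],1],
    [[0,0,0],[0,0,0],1],
    [[0,0,0],[0,0,0],1],
    [[0,0,0],[0,0,0],1]
  ],
  "newtons": 35
}}

```text
t: 11.43
eef_pos: [0.627, -0.0538, 0.1364]
ee_rot: [-3.141, 0.003, -2.985]
force: [-0.5, 0.1, -0.1]
width: 0.0876
```

>>> {"fn": "arm_command", "kwargs": {
  "motion": [
    [[1,0,4],[0,0,0],0.7],
    [[0,0,0],[0,0,0],0.55],
    [[0,0,0],[0,0,0],0.48],
    [[0,0,0],[0,0,0],0.48],
    [[0,0,0],[0,0,0],0.48],
    [[0,0,0],[0,0,0],0.48],
    [[0,0,0],[0,0,0],0.48],
    [[0,0,0],[0,0,0],0.48]
  ]
}}

```text
t: 12.1
eef_pos: [0.625, -0.0544, 0.1308]
ee_rot: [-3.141, 0.0, -2.986]
force: [1.1, -3.2, 0.2]
width: 0.0433
```

>>> {"fn": "arm_command", "kwargs": {
  "motion": [
    [[0,0,0],[0,0,0],0.36],
    [[0,0,0],[0,0,0],0.3],
    [[0,0,0],[0,0,0],0.22],
    [[0,0,0],[0,0,0],0.22],
    [[0,0,0],[0,0,0],0.22],
    [[0,0,0],[0,0,0],0.22],
    [[0,0,0],[0,0,0],0.22]
  ],
  "newtons": 35
}}

```text
t: 12.68
eef_pos: [0.6247, -0.0528, 0.1308]
ee_rot: [3.141, -0.0, -2.985]
force: [-1.9, 4.5, 2.6]
width: 0.0225
```

```bash
python3 - <<'E'
from h import *
import json
s=arm.get_state(); print(s["t"],s["eef_pos"],s["ee_rot"],hb(s["eef_pos"]),s["width"],s["force"])
json.dump({k:np.array(v).tolist() for k,v in s.items()},open("s6.json","w"))
im=arm.grab_frame("wrist")[:,:,::-1]; cv2.imwrite("pics/w6.png",im); cv2.imwrite("pics/w6b.png",cv2.resize(im,(800,600),interpolation=cv2.INTER_CUBIC))
E
```

```text
12.6833 [ 0.6247214  -0.052784    0.13081101] [ 3.14053222e+00 -9.31839629e-06 -2.98474607e+00] (np.float64(-185.5), np.float64(-1.7)) 0.02247784680302293 [-1.85033724  4.47083453  2.55897374]
```

View pics/w6b.png

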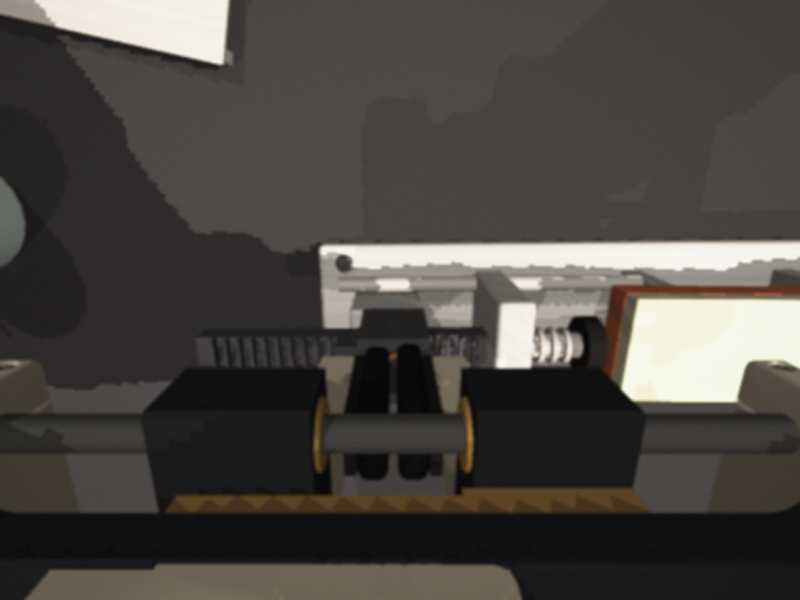

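```bash
cat > m.py <<'E'
from h import *
import json,sys
f,a=sys.argv[1],[float(x) for x in sys.argv[2:]]
s=json.load(open(f)); C=cam("wrist",s);k=1.5625
print("pad",hb(ray(C,a[0]/k,a[1]/k,.0725)),"stone top edge",hb(ray(C,a[2]/k,a[3]/k,.085)),"jaw front top",hb(ray(C,a[4]/k,a[5]/k,.101)))
E
python3 m.py s6.json 607 342 626 345 535 345
python3 m.py s5.json 510 281 537 280 461 290
```

```text
pad (np.float64(-84.0), np.float64(-1.2)) stone top edge (np.float64(-81.8), np.float64(2.5)) jaw front top (np.float64(-128.1), np.float64(9.4))
pad (np.float64(-97.6), np.float64(-2.6)) stone top edge (np.float64(-81.9), np.float64(1.4)) jaw front top (np.float64(-138.3), np.float64(-1.6))
```

>>> {"fn": "arm_command", "kwargs": {
  "motion": [
    [[0,0,0],[0,0,0],0.64],
    [[0,1,0],[0,0,0],0.64],
    [[0,0,0],[0,0,0],0.64],
    [[0,0,0],[0,0,0],0.64],
    [[0,0,0],[0,0,0],0.64],
    [[0,0,0],[0,0,0],0.64],
    [[0,0,0],[0,0,0],0.64],
    [[0,0,0],[0,0,0],0.5],
    [[0,0,0],[0,0,0],0.4],
    [[0,0,0],[0,0,0],0.34],
    [[0,0,0],[0,0,0],0.28],
    [[0,0,0],[0,0,0],0.22],
    [[0,0,0],[0,0,0],0.22],
    [[0,0,0],[0,0,0],0.22],
    [[0,0,0],[0,0,0],0.22],
    [[0,0,0],[0,0,0],0.22]
  ]
}}

```text
t: 14.07
eef_pos: [0.6245, -0.0528, 0.1304]
ee_rot: [3.141, -0.001, -2.985]
force: [0.0, 0.7, -1.9]
width: 0.0226
```

```bash
cat > g.py <<'E'
from h import *
import json,sys
f=sys.argv[1]
s=arm.get_state(); print(s["t"].__round__(2),s["eef_pos"].round(4),hb(s["eef_pos"]),s["width"].__round__(4),s["force"].round(1))
json.dump({k:np.array(v).tolist() for k,v in s.items()},open(f+".json","w"))
im=arm.grab_frame("wrist")[:,:,::-1]; cv2.imwrite(f"pics/{f}.png",im)
E
python3 g.py s7; python3 - <<'E'
import cv2,numpy as np
a=cv2.imread("pics/w6.png")[170:270,300:512]; b=cv2.imread("pics/s7.png")[170:270,300:512]
cv2.imwrite("pics/cmp.png",cv2.resize(np.vstack([a,b]),None,fx=3,fy=3,interpolation=cv2.INTER_CUBIC))
E
```

```text
14.07 [ 0.6245 -0.0528  0.1304] (np.float64(-185.5), np.float64(-1.5)) 0.0226 [ 0.   0.7 -1.9]
```

View pics/cmp.png

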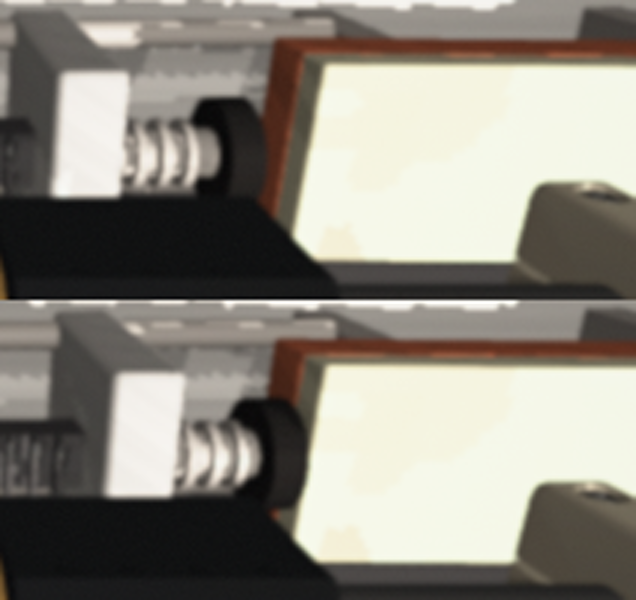

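>>> {"fn": "arm_command", "kwargs": {
  "motion": [
    [[0,0,0],[0,0,0],0.64],
    [[0,0,0],[0,0,0],0.64],
    [[0,0,0],[0,0,0],0.64],
    [[0,0,0],[0,0,0],0.64],
    [[0,0,0],[0,0,0],0.64],
    [[0,0,0],[0,0,0],0.64],
    [[0,0,0],[0,0,0],0.64],
    [[0,0,0],[0,0,0],0.5],
    [[0,0,0],[0,0,0],0.4],
    [[0,0,0],[0,0,0],0.36],
    [[0,0,0],[0,0,0],0.32],
    [[0,0,0],[0,0,0],0.28],
    [[0,0,0],[0,0,0],0.25],
    [[0,0,0],[0,0,0],0.22],
    [[0,0,0],[0,0,0],0.22],
    [[0,0,0],[0,0,0],0.22],
    [[0,0,0],[0,0,0],0.22]
  ]
}}

```text
t: 15.53
eef_pos: [0.625, -0.0527, 0.1309]
ee_rot: [-3.142, 0.0, -2.985]
force: [-0.3, 1.4, 3.5]
width: 0.0221
```

```bash
python3 g.py s8; python3 - <<'E'
import cv2,numpy as np
a=cv2.imread("pics/s7.png")[170:270,300:512]; b=cv2.imread("pics/s8.png")[170:270,300:512]
cv2.imwrite("pics/cmp8.png",cv2.resize(np.vstack([a,b]),None,fx=3,fy=3,interpolation=cv2.INTER_CUBIC))
E
```

```text
15.53 [ 0.625  -0.0527  0.1309] (np.float64(-185.5), np.float64(-1.9)) 0.0221 [-0.3  1.4  3.5]
```

View pics/cmp8.png

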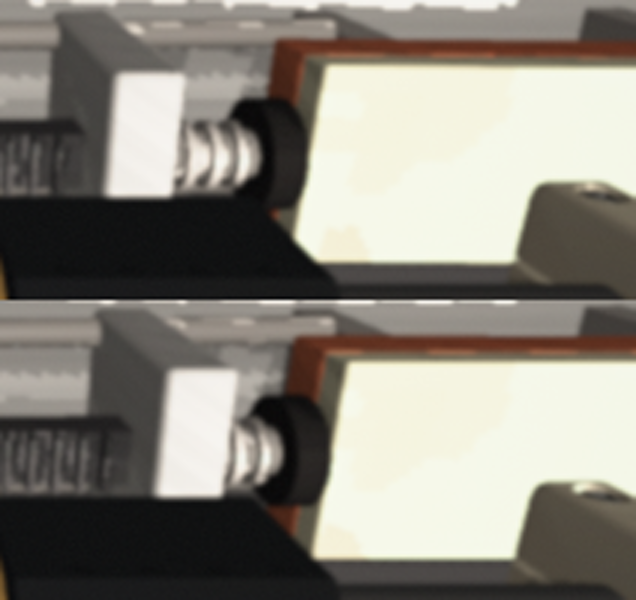

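```bash
python3 - <<'E'
from h import *
j,p=np.array([128,184,237])/3+300,np.array([266,306,329])/3+300
dj=(j-251.26)*.183/281*1e3; dp=(p-251.26)*.1965/281*1e3
print("plunger",(dp-dj)[0]-(dp-dj),"pad x in bed",dp-185.5)
s=arm.get_state(); print(s["width"],s["force"],abs(s["qd"]).max())
arm.job_done()
E
```

```text
plunger [0.         2.83274021 8.97686833] pad x in bed [-89.41313167 -80.08928826 -74.72807829]
0.02237412667300253 [-0.52729658  1.18062063  2.97860636] 0.0018906394624706021
the job is handed in; nothing more can be done
```

I laid the 150 mm stone on the two rests, in line and about 5.5 mm short of the stop, and let go. I then squeezed the trigger three times, and handed in at about 15.5 s while holding it fully squeezed at a 35 N grip setting.

- **Squeeze:** the finger opening was 22.4 mm at hand-in, against 23 mm for the pair fully squeezed. The arm was still.
- **Pad:** wrist pictures put the pad about 9 mm in (roughly 5 N), after about 2.8 mm on the second squeeze. I make that good to 1–2 mm. I did not squeeze a fourth time.
- **Stone against the stop:** the stone moved about 5 mm in the last squeeze. The pad face is now about 75 mm behind the bed point, where a stone touching the stop would put it. I inferred the contact from this and did not see it, because the stop was out of view in the last pictures.
- **Disagreements:** the wrist camera read about 2 mm off sideways, so I corrected for it when placing the stone. An early estimate of the gap between pad and stone was also several millimetres off, and I redid it allowing for the pad's rim height.
- **Other things:** I did not recheck the bystanders in a final picture. The arm's path stayed clear of them by plan.
- **Pictures viewed:** 11, one over the budget.

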